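# Close the denture case in the bath niche

### The arm

A 7-joint arm with a two-finger parallel gripper is mounted at the origin on the work surface. World frame = base frame: x ahead of the robot, y to its left, z up, the work surface at z = 0. Lengths are in m, angles in rad, forces in N, time in s.
With the tool pointing down it reaches from about 0.4 to 0.85 m from the base axis. Payload 4.5 kg.
Tool frame: the origin (TCP) lies between the finger pads; the fingertips stand 14 mm ahead of it and the grasp point (between the pads) lies 5 mm behind it; z points along the fingers, y is the line along which they close (so a half turn about z gives the same grasp; the last joint's range is limited). The gripper opens to 85 mm and grips with 20 to 120 N. Pads are 22 mm wide; open, the fingers measure 114 mm over their backs; the gripper's body (76 mm by 85 mm) begins 54 mm behind the grasp point. The pads swing forward as they close: fully open they stand 13 mm farther back than shut.
Start: joints at [1.328, 0.689, -0.195, 1.565, 0.157, 0.902, -0.215], TCP at [0.171, -0.601, 0.212] pointing down, gripper open.
Joint ranges: [-3.01, 3.01], [-0.46, 2.08], [-1.47, 1.51], [0.13, 2.56], [-1, 4.14], [0.04, 2.09], [-2.66, 2.66]. Speed limits (rad/s): [2.57, 2.57, 3.14, 3.14, 3.14, 3.14, 3.14].

### API

Orientations are given as a unit quaternion [x, y, z, w].
In Python, from rig import state, camera, get_calibration, finish_job gives the robot as it stands.
- The arm moves only by the tool arm_command, never from a script. Its argument "commands" is a list of rows, each an object with "claw": the opening, from -1 (shut) to 1 (fully open); "offset": the shift along the world's x, y, z each as a share of 0.8 m, from -1 to 1, a list of three; "spin": the turn about the world's z as a share of pi/2 rad, from -1 to 1. In form: [{"claw": claw, "offset": [x, y, z], "spin": spin}, ...]. A call has 1 to 12 rows; each row is the pose to reach, as a shift and turn from the pose commanded when the call began; what a row does not reach only later rows make up. A row lasts 1/8 s, in which the tool goes at most 62.5 mm and 10.7 degrees, less where a joint would pass 70% of its speed; a pose out of reach is approached as far as the arm can. A call with a number of a shift or a turn outside -1 to 1 is refused whole. A call with a gripper value outside its range is refused whole. The fingers move at their own pace and stop on an object; "newtons" is the grip in N (left out, the last holds). Time passes only in rows, so rows that repeat a pose let the fingers close. It gives the time, the measured TCP pose, the force, the opening and the grip force at its end, in the units of the state.
- state(): the state, without advancing time (a new reading comes with each control period).
- camera(name): name is "scene" or "top"; returns the picture (420x560x3 uint8, blue, green, red); there is no depth.
- get_calibration(name): a dict with "fx", "fy", "cx", "cy" (pixels), "R" (3x3) and "t" (3): a world point X has camera coordinates R X + t. Camera axes: x right, y down, z forward; pixel columns grow to the right and rows downward; lengths in m; the calibration is good to about 2 mm. A picture is of the moment at which its call begins. get_calibration takes no time and is no camera call.
- finish_job(): hands the job in; it is judged then, once.
The state is a dict: "clock": time; "joint_positions": joint angles; "dq": joint speeds; "joint_torque": joint torques, N m; "tcp_pos": TCP position; "ee_rot": TCP orientation; "force": force on the tool from outside, world axes, zero at the start; "torque": the same for the moment, N m; "finger_gap": finger opening in m; "gripper_force": force on a finger pad.
Only numpy, scipy, OpenCV 4.12 (cv2) and the standard library are available. Lean on these libraries where they do the work, as an engineer would, in place of code of your own. Each camera call takes 0.05 s, during which the arm holds its last target. There are 200 camera calls.

### The job

Close the open denture case: lift the white rinse cover out of it by its knob and set it down gently, upright, on the niche floor beside the stand. Then, without picking it up, push the flat rose lid along its ceramic step and into the case's grooves until the lid's trailing edge is flush with the front of the case, neither sticking out nor pushed in too far. Leave everything else where it stands.

Things in the scene. Friction and masses are not known exactly. Their poses are not given: they have to be found in the camera images.
- stand: Fixed beige ceramic stand, 288 x 100 mm, with a step and, in its low end, the rose plastic denture case. Origin on the niche floor under the middle of the case's front (open) edge; +x is the way the lid slides shut, z up. Step: x -175 to 0, y -50 to 50, flat top at z 40. Case: x 0 to 105, 77 wide in y, open on top, top of its side lips at z 52.5; back wall's inner face at x 99.
- case_mouth (a point): Middle of the case's front edge at rail height (stand x 0, y 0, z 39.5 mm), axes as the stand's. The lid's trailing edge must be flush with this plane; 9 mm of vent then stays open at the back, so nothing stops the lid there. Two guide horns 12 high stand on the step and flare from the mouth (65 wide) to 79 wide at x -20.
- groove_mid (a point): Middle of the case at rail height (stand x 52, y 0, z 39.5 mm), axes as the stand's. Along both sides a flat rail (top at z 39.5, |y| 18 to 32.5) and above it a lip (underside at z 48.5, |y| 27 to 38.5) form the grooves: 65 wide in all, 9 high, open at the front.
- slide_lid: Loose flat rose plastic lid, 90 (x) x 62 (y) x 6 mm, about 35 g, lying on the step in front of the mouth, a little askew. Origin at the centre of its underside; trailing edge at its x -45 (the end with three fine ribs across the top), leading edge at x +45.
- rinse_cover: Loose white plastic perforated cover, plate 70 (x) x 49 (y) x 4 mm with an upright round knob in the middle, about 40 g, lying on the rails in the case between the lips; it bars the lid's way. Origin at the centre of its underside, z up.
- cover_knob (a point): On the axis of the cover's knob, 30 mm above the cover's underside. Knob head: 18 mm in diameter, from 14 to 38 mm above the underside, on a 12 mm stem.
- nailbrush: Bystander: wooden nailbrush 90 x 36 x 32 mm, bristles down. Origin under its centre.
- pill_box: Bystander: round white plastic pill box, 70 mm across, 26 high. Origin under its centre.
- soap_holder: Bystander: chrome soap holder with a bar of soap, 120 x 85 x 44 mm. Origin under its centre.
- pump_bottle: Bystander: green glass bottle with a chrome pump top, 68 mm across, 175 high, spout 46 mm out to its -x. Origin under its centre.
- tumbler: Bystander: white ceramic tumbler, 72 mm across, 100 high. Origin under its centre.
- shampoo: Bystander: white plastic bottle, 58 mm across, 165 high. Origin under its centre.
Mind the look-alikes: they are no part of the job. Of the things like the slide_lid, leave any that is green or orange; of the rest the smaller one is meant.

How it is judged:
By the outcome, as a careful person would: the job done as asked, in the order asked, and still so for the second after the job is handed in, with the robot touching nothing.
It also fails if it takes over 64 s, if anything falls off the work surface, if the arm or the gripper's body presses on something with over 40 N, if the wrist force passes 120 N, or if a joint passes its speed limit or range.

## Working session

There is one attempt and no reset: what is moved stays moved. The work goes in short steps, Python scripts to look and compute and a tool call to move; the robot and the scene stay as the last step left them, time stands still between calls to the robot, and variables do not carry over. Pictures are saved under pics/ and viewed, at most 10 in all, crops included, and the job is handed in when it is done.

Besides the shell and the picture viewer there is one more tool, called after ">>>" by a JSON object that holds its "api" and its "payload", one argument or row to a line. arm_command: Moves the arm, as the interface text tells. Shift numbers are shares of 0.8 m and turn numbers shares of pi/2 rad, none past 1 either way. Its arguments: {"type":"object","properties":{"commands":{"type":"array","items":{"type":"object","properties":{"claw":{"type":"number"},"offset":{"type":"array","items":{"type":"number","minimum":-1,"maximum":1}},"spin":{"type":"number","minimum":-1,"maximum":1}}}},"newtons":{"type":"number"}},"required":["commands"]}

```bash
mkdir -p pics
python3 - <<'E'
from rig import *
import cv2
for n in("scene","top"):
    cv2.imwrite(f"pics/{n}0.png",camera(n)); c=get_calibration(n); print(n,c)
s=state();print(s)
E
```

```text
scene {'fx': 399.11160702670253, 'fy': 399.11160702670253, 'cx': 279.2847915762547, 'cy': 206.93647627840164, 'R': array([[-0.52519133,  0.85094185,  0.00848737],
       [ 0.51407687,  0.32519872, -0.79370698],
       [-0.67815856, -0.41248486, -0.60824107]]), 't': array([ 0.30996826, -0.24405994,  1.37631662])}
top {'fx': 394.2094814232899, 'fy': 394.2094814232899, 'cx': 279.4840288318045, 'cy': 207.53138952922015, 'R': array([[ 0.0106413 , -0.99993673,  0.00364549],
       [-0.97641298, -0.01117706, -0.21562181],
       [ 0.21564891, -0.001265  , -0.97647015]]), 't': array([-0.0039594 ,  0.60568583,  1.07218759])}
{'clock': 0.1, 'joint_positions': array([ 1.32777738,  0.68990393, -0.19448648,  1.56623615,  0.1572979 ,
        0.90249293, -0.21508131]), 'dq': array([ 0.00153948, -0.0007929 , -0.00236374, -0.00423748, -0.0006048 ,
        0.00091164,  0.00152787]), 'joint_torque': array([-4.23582009e-03, -5.40596759e+01, -1.27147760e+00, -1.58984667e+01,
        9.45532462e-03,  4.39988711e-03,  2.28873040e-05]), 'tcp_pos': array([ 0.17058176, -0.60063795,  0.21166206]), 'ee_rot': array([ 9.90431710e-01,  1.38001248e-01, -1.82294248e-04, -8.05753095e-04]), 'force': array([-0.67607696,  0.20445681,  0.39429012]), 'torque': array([-0.02042736, -0.02020186,  0.05903522]), 'gripper_force': 0.0, 'finger_gap': 0.08554803739282345}
```

View pics/scene0.png

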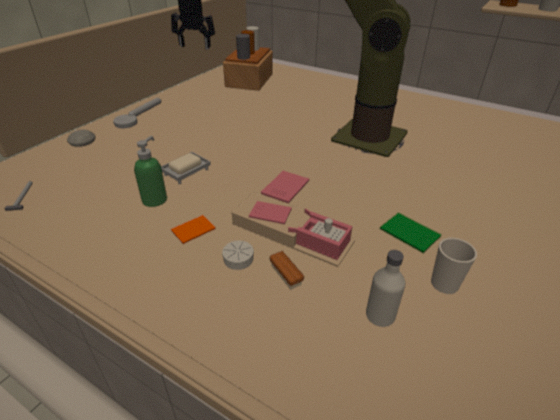

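View pics/top0.png

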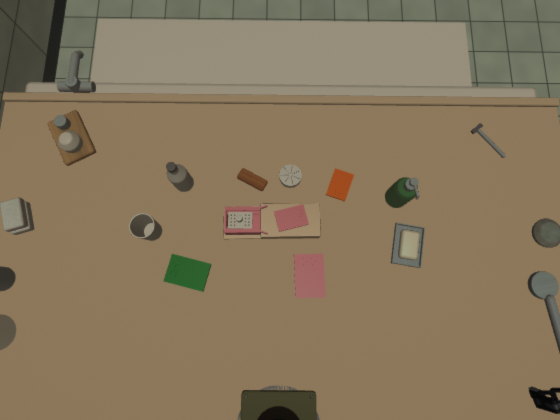

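Lid candidates in the top view:
- Rose on the step, (291,217).
- Larger rose on the floor, (310,275).
- Orange, (340,185).
- Green, (188,272).

I choose the smaller rose one on the step. The cover's knob is at (240,219). Next is one close crop to check this.

Run:
```python
import cv2,numpy as np
t=cv2.imread("pics/top0.png")[195:245,215:330]; s=cv2.imread("pics/scene0.png")[190:265,225:360]
a=cv2.resize(t,(690,300),interpolation=cv2.INTER_CUBIC); b=cv2.resize(s,(540,300),interpolation=cv2.INTER_CUBIC)
c=np.zeros((600,690,3),np.uint8); c[:300]=a; c[300:,:540]=b
cv2.imwrite("pics/crop1.png",c)
```

```text
(no output)
```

View pics/crop1.png

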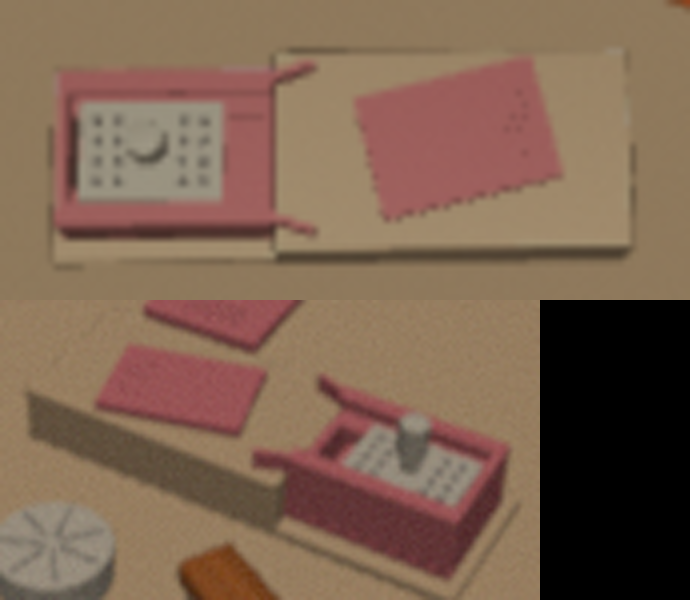

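The crop confirms it: the small rose lid on the step has its ribbed end away from the case and is about 14° askew. The white cover with its knob sits in the case. Now I'll measure.

```bash
cat > h.py <<'E'
import cv2,numpy as np
from rig import *
def ray(n,p):
    c=get_calibration(n);R=np.array(c['R']);t=np.array(c['t'])
    d=R.T@np.array([(p[0]-c['cx'])/c['fx'],(p[1]-c['cy'])/c['fy'],1]);return -R.T@t,d
def plane(n,p,z):
    o,d=ray(n,p);return o+d*(z-o[2])/d[2]
def tri(p,q):
    o1,d1=ray('top',p);o2,d2=ray('scene',q)
    s=np.linalg.lstsq(np.c_[d1,-d2],o2-o1,rcond=None)[0]
    a,b=o1+d1*s[0],o2+d2*s[1];return (a+b)/2,np.linalg.norm(a-b)
def proj(n,X):
    c=get_calibration(n);x=np.array(c['R'])@X+c['t'];return np.array([c['fx']*x[0]/x[2]+c['cx'],c['fy']*x[1]/x[2]+c['cy']])
def rose(im,k=4):
    b=cv2.resize(im,None,fx=k,fy=k,interpolation=cv2.INTER_CUBIC);h=cv2.cvtColor(cv2.GaussianBlur(b,(0,0),1.5),cv2.COLOR_BGR2HSV)
    m=(((h[...,0]>165)|(h[...,0]<3))&(h[...,1]>95)&(h[...,2]>60)).astype(np.uint8)
    cs,_=cv2.findContours(m,cv2.RETR_EXTERNAL,cv2.CHAIN_APPROX_NONE)
    return m,[(c[:,0,:]+.5)/k-.5 for c in cs if cv2.contourArea(c)>1500]
E
python3 - <<'E'
from h import *
np.set_printoptions(precision=4,suppress=True)
for n in('top','scene'):
    im=cv2.imread(f'pics/{n}0.png');m,cs=rose(im)
    for c in cs:
        r=cv2.minAreaRect(c.astype(np.float32));print(n,len(c),np.round(r[0],1),np.round(r[1],1),round(r[2],1))
        q=cv2.approxPolyDP(c.astype(np.float32)[:,None],1.6,True)[:,0];print(q.round(1).tolist())
        if n=='top':
            for z in(.046,.0525):
                w=np.array([plane(n,p,z)[:2] for p in c],np.float32);r=cv2.minAreaRect(w*1000);print(z,np.round(r[0],1),np.round(r[1],1),round(r[2],2))
# knob head candidates
print(tri((239.5,218.5),(328,224)))
E
```

```text
top 692 [309.2 275.1] [42.3 28.3] 87.0
[[294.3999938964844, 255.10000610351562], [296.1000061035156, 279.1000061035156], [300.6000061035156, 280.8999938964844], [303.1000061035156, 276.3999938964844], [305.6000061035156, 281.8999938964844], [302.8999938964844, 285.1000061035156], [308.8999938964844, 281.8999938964844], [315.8999938964844, 285.3999938964844], [315.6000061035156, 288.3999938964844], [317.8999938964844, 289.3999938964844], [318.1000061035156, 287.6000061035156], [320.3999938964844, 290.3999938964844], [315.8999938964844, 292.1000061035156], [322.3999938964844, 291.8999938964844], [320.8999938964844, 295.6000061035156], [323.1000061035156, 295.3999938964844], [321.8999938964844, 254.60000610351562]]
0.046 [415.7 -83.2] [116.9  80.7] 2.29
0.0525 [415.4 -82.7] [116.3  80.2] 2.29
top 870 [242.5 219.9] [26.2 37.1] 89.2
[[260.8999938964844, 207.39999389648438], [225.10000610351562, 207.39999389648438], [225.39999389648438, 222.89999389648438], [227.89999389648438, 210.89999389648438], [250.60000610351562, 210.60000610351562], [253.10000610351562, 214.39999389648438], [251.10000610351562, 229.10000610351562], [227.60000610351562, 229.10000610351562], [225.39999389648438, 223.60000610351562], [224.39999389648438, 231.60000610351562], [258.8999938964844, 232.60000610351562], [259.1000061035156, 208.89999389648438]]
0.046 [572.1 109.9] [ 77.7 106.9] 1.41Traceback (most recent call last):
  File "<stdin>", line 10, in <module>
  File "h.py", line 7, in plane
    o,d=ray(n,p);return o+d*(z-o[2])/d[2]
        ~~~^^^^^
  File "h.py", line 4, in ray
    c=get_calibration(n);R=np.array(c['R']);t=np.array(c['t'])
ValueError: time passes only in moves, steps and waits
```

```bash
sed -i 's/^def ray/_C={n:get_calibration(n) for n in ("top","scene")}\nget_calibration=lambda n:_C[n]\ndef ray/; s/>95)/>75)/' h.py
python3 - <<'E'
from h import *
np.set_printoptions(precision=4,suppress=True)
for n in('top','scene'):
    im=cv2.imread(f'pics/{n}0.png');m,cs=rose(im)
    cv2.imwrite(f'pics/m_{n}.png',m*255)
    for c in cs:
        q=cv2.approxPolyDP(c.astype(np.float32)[:,None],1.8,True)[:,0];print(n,len(c),q.round(1).tolist())
        if n=='top':
            for z in(.006,.046,.0525):
                w=np.array([plane(n,p,z)[:2] for p in c],np.float32);r=cv2.minAreaRect(w*1000);print(z,np.round(r[0],1),np.round(r[1],1),round(r[2],2))
t=cv2.imread('pics/top0.png')[200:246,210:330];s=cv2.imread('pics/scene0.png')[195:270,225:360]
g=lambda x,k:cv2.createCLAHE(4,(2,2)).apply(cv2.cvtColor(cv2.resize(x,None,fx=k,fy=k,interpolation=cv2.INTER_CUBIC),cv2.COLOR_BGR2GRAY))
a=g(t,6);b=g(s,4);c=np.zeros((600,720),np.uint8);c[:276,:720]=a;c[290:590,:540]=b
cv2.imwrite('pics/crop2.png',c)
E
```

```text
top 552 [[321.3999938964844, 254.10000610351562], [294.3999938964844, 255.10000610351562], [296.3999938964844, 296.8999938964844], [323.8999938964844, 295.6000061035156]]
0.006 [416.9 -86.3] [122.7  83.5] 2.34
0.046 [415.  -83.2] [118.5  80.7] 2.34
0.0525 [414.7 -82.7] [117.8  80.2] 2.34
top 870 [[260.8999938964844, 207.39999389648438], [225.10000610351562, 207.39999389648438], [225.39999389648438, 222.89999389648438], [227.89999389648438, 210.89999389648438], [250.60000610351562, 210.60000610351562], [253.10000610351562, 214.39999389648438], [251.10000610351562, 229.10000610351562], [227.60000610351562, 229.10000610351562], [225.39999389648438, 223.60000610351562], [224.39999389648438, 231.60000610351562], [258.8999938964844, 232.60000610351562]]
0.006 [580.  113.7] [ 81.3 110.6] 1.41
0.046 [572.5 109.9] [ 78.6 106.9] 1.41
0.0525 [571.3 109.3] [ 78.1 106.2] 1.41
top 367 [[302.3999938964844, 205.10000610351562], [274.6000061035156, 211.60000610351562], [279.3999938964844, 230.10000610351562], [307.1000061035156, 222.89999389648438]]
0.006 [588.7 -32. ] [60.1 88.6] 14.57
0.046 [580.9 
[... 503 characters left out ...]
 220.10000610351562], [332.3999938964844, 224.39999389648438], [342.1000061035156, 228.10000610351562], [345.1000061035156, 232.60000610351562], [338.1000061035156, 241.60000610351562], [309.8999938964844, 230.10000610351562], [317.8999938964844, 220.39999389648438], [322.3999938964844, 220.89999389648438], [325.8999938964844, 217.39999389648438]]
scene 387 [[249.39999389648438, 214.39999389648438], [283.1000061035156, 222.89999389648438], [290.3999938964844, 207.89999389648438], [257.3999938964844, 201.39999389648438]]
scene 405 [[282.1000061035156, 171.10000610351562], [261.1000061035156, 191.89999389648438], [288.1000061035156, 201.60000610351562], [307.8999938964844, 179.10000610351562]]
```

View pics/crop2.png

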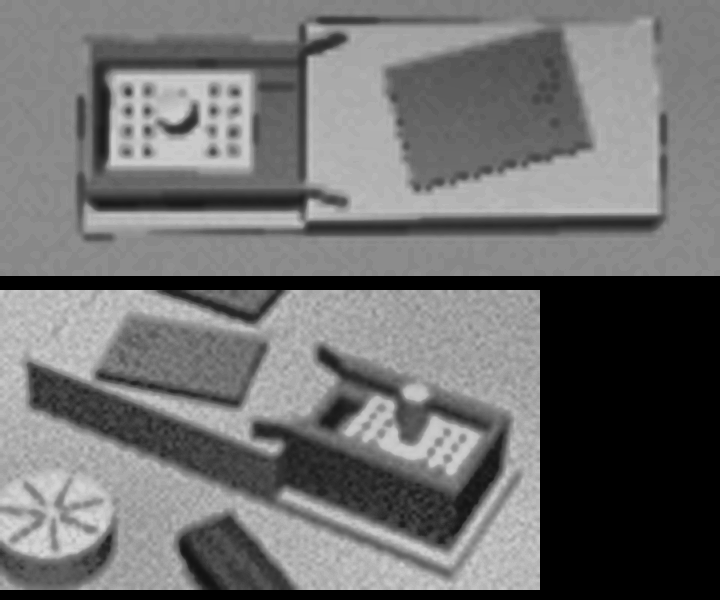

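Run:
```python
from h import *
np.set_printoptions(precision=4,suppress=True)
T=lambda u,v:((u+.5)/6-.5+210,(v+.5)/6-.5+200)
S=lambda u,v:((u+.5)/4-.5+225,(v-290+.5)/4-.5+195)
P=[plane('top',T(*p),.04) for p in[(303,22),(655,20),(660,216),(303,220)]];print('step',P,[np.linalg.norm(P[i]-P[i-1]) for i in range(4)])
print('knobtop',tri(T(178,104),S(415,393)),plane('top',T(178,104),.0775))
print('step corner',tri(T(655,20),S(28,362)),tri(T(303,22),S(283,453)))
print('lid',[tri(a,b) for a,b in[((302.4,205.1),(249.4,214.4)),((274.6,211.6),(283.1,222.9)),((279.4,230.1),(290.4,207.9)),((307.1,222.9),(257.4,201.4))]])
print('horn tip',tri(T(343,40),S(256,425)),tri(T(343,201),S(320,350)))
print('plate',[plane('top',T(*p),.0435) for p in[(108,70),(252,72),(252,170),(108,170)]])
print('back wall outer',plane('top',T(90,40),.0525),plane('top',T(90,190),.0525),'case back scene',[plane('scene',S(*p),.0525) for p in[(510,415),(457,493)]])
```

```text
step [array([0.6238, 0.0603, 0.04  ]), array([ 0.6268, -0.1135,  0.04  ]), array([ 0.5292, -0.1149,  0.04  ]), array([0.5253, 0.0582, 0.04  ])] [np.float64(0.09851428152650277), np.float64(0.17385063414410779), np.float64(0.09762310570704766), np.float64(0.17314262688770554)]
knobtop (array([0.5747, 0.1177, 0.0752]), np.float64(0.0015579883066624896)) [0.5746 0.1168 0.0775]
step corner (array([ 0.628, -0.114,  0.035]), np.float64(1.743462329373278e-05)) (array([0.6232, 0.0614, 0.0403]), np.float64(0.002417619783026873))
lid [(array([ 0.6192, -0.0656,  0.0439]), np.float64(0.001887135194829285)), (array([0.5993, 0.0164, 0.04  ]), np.float64(0.0011775709032680278)), (array([0.5435, 0.0025, 0.0426]), np.float64(0.0005833932698372648)), (array([ 0.5659, -0.079 ,  0.044 ]), np.float64(0.0013242737069944547))]
horn tip (array([0.6141, 0.0399, 0.0445]), np.float64(0.000737613801754709)) (array([0.5342, 0.0382, 0.0458]), np.float64(0.0013605864815716998))
plate [array([0.5977, 0.1551, 0.0435]), array([0.5975, 0.0846, 0.0435]), array([0.549 , 0.0833, 0.0435]), array([0.5482, 0.1531, 0.0435])]
back wall outer [0.6107 0.1632 0.0525] [0.5369 0.1602 0.0525] case back scene [array([0.5372, 0.1626, 0.0525]), array([0.613 , 0.1646, 0.0525])]
```

Everything agrees with the given sizes:
- **Step:** 98 x 174 mm measured.
- **Stand mouth:** about (0.575, 0.059), with the sliding direction about 91.1°.
- **Knob:** about (0.5747, 0.117), with its top at z 0.0765.

Moving above the knob now.

>>> {"api": "arm_command", "payload": {
  "commands": [
    {"claw":0,"offset":[0.505,0.897,0],"spin":-0.164},
    {"claw":0,"offset":[0.505,0.897,0],"spin":-0.164},
    {"claw":0,"offset":[0.505,0.897,0],"spin":-0.164},
    {"claw":0,"offset":[0.505,0.897,0],"spin":-0.164},
    {"claw":0,"offset":[0.505,0.897,0],"spin":-0.164},
    {"claw":0,"offset":[0.505,0.897,0],"spin":-0.164},
    {"claw":0,"offset":[0.505,0.897,0],"spin":-0.164},
    {"claw":0,"offset":[0.505,0.897,0],"spin":-0.164},
    {"claw":0,"offset":[0.505,0.897,0],"spin":-0.164},
    {"claw":0,"offset":[0.505,0.897,0],"spin":-0.164},
    {"claw":0,"offset":[0.505,0.897,0],"spin":-0.164},
    {"claw":0,"offset":[0.505,0.897,0],"spin":-0.164}
  ],
  "newtons": 25
}}

```text
clock: 1.6
tcp_pos: [0.5394, 0.0541, 0.2122]
ee_rot: [1.0, 0.01, -0.0, 0.0]
force: [2.3, -0.3, 0.1]
finger_gap: 0.0426
gripper_force: 0.0
```

>>> {"api": "arm_command", "payload": {
  "commands": [
    {"claw":0,"offset":[0,0,0],"spin":0},
    {"claw":0,"offset":[0,0,0],"spin":0}
  ]
}}

```text
clock: 1.85
tcp_pos: [0.538, 0.0518, 0.2119]
ee_rot: [1.0, 0.01, -0.001, 0.001]
force: [-0.2, -1.1, -0.1]
finger_gap: 0.0425
gripper_force: 0.0
```

>>> {"api": "arm_command", "payload": {
  "commands": [
    {"claw":0,"offset":[0.046,0.0815,0],"spin":0},
    {"claw":0,"offset":[0.046,0.0815,0],"spin":0},
    {"claw":0,"offset":[0.046,0.0815,-0.06],"spin":0},
    {"claw":0,"offset":[0.046,0.0815,-0.11],"spin":0},
    {"claw":0,"offset":[0.046,0.0815,-0.11],"spin":0},
    {"claw":0,"offset":[0.046,0.0815,-0.11],"spin":0}
  ]
}}

```text
clock: 2.6
tcp_pos: [0.5764, 0.1164, 0.1258]
ee_rot: [1.0, 0.009, 0.001, 0.0]
force: [-0.0, 0.0, 0.7]
finger_gap: 0.0426
gripper_force: 0.0
```

Run:
```python
from h import *
t=camera('top')[190:250,200:330];s=camera('scene')[160:270,225:360]
c=np.zeros((600,800,3),np.uint8);c[:240,:520]=cv2.resize(t,(520,240));c[250:580,:405]=cv2.resize(s,(405,330));cv2.imwrite('pics/a1.png',c)
print(state()['tcp_pos'])
```

```text
[0.57693923 0.11714316 0.12639042]
```

View pics/a1.png

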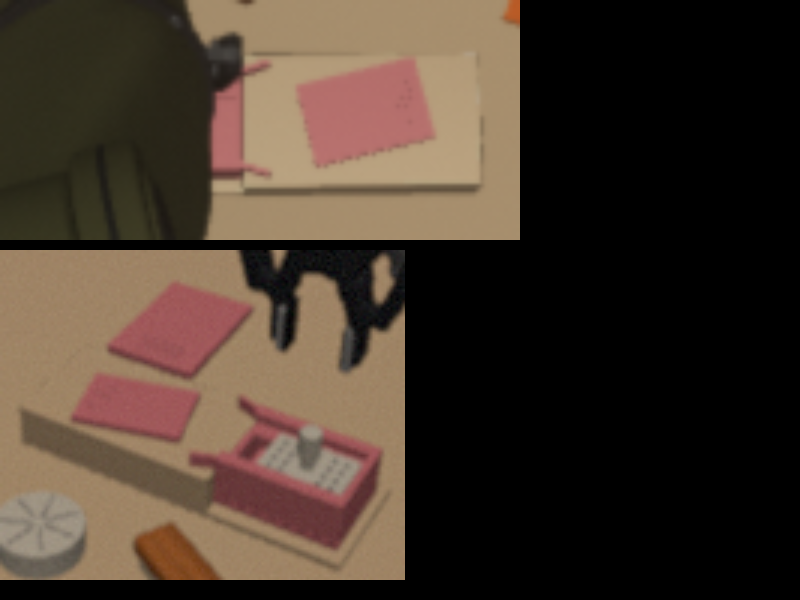

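The fingers straddle the knob: pads at about (282,330) and (350,350), knob at (312,440) in the crop. Descending and gripping.

>>> {"api": "arm_command", "payload": {
  "commands": [
    {"claw":0,"offset":[-0.002,0,-0.03],"spin":0},
    {"claw":0,"offset":[-0.002,0,-0.055],"spin":0},
    {"claw":0,"offset":[-0.002,0,-0.073],"spin":0},
    {"claw":0,"offset":[-0.002,0,-0.073],"spin":0},
    {"claw":-0.4,"offset":[-0.002,0,-0.073],"spin":0},
    {"claw":-0.8,"offset":[-0.002,0,-0.073],"spin":0},
    {"claw":-0.8,"offset":[-0.002,0,-0.073],"spin":0},
    {"claw":-0.8,"offset":[-0.002,0,-0.073],"spin":0}
  ],
  "newtons": 25
}}

```text
clock: 3.7
tcp_pos: [0.5741, 0.1176, 0.0663]
ee_rot: [1.0, 0.01, 0.0, -0.0]
force: [-0.9, 0.6, 0.1]
finger_gap: 0.0086
gripper_force: 0.0
```

The gap is 8.6 mm with no force, so the knob isn't held. Looking again.

Run:
```python
from h import *
s=camera('scene');cv2.imwrite('pics/s2.png',s);s=s[165:270,225:360];cv2.imwrite('pics/a2.png',cv2.resize(s,None,fx=5,fy=5,interpolation=cv2.INTER_CUBIC))
S=state();print(S['tcp_pos'],S['finger_gap'],S['gripper_force'],proj('scene',S['tcp_pos']))
```

```text
[0.57402178 0.1175743  0.06616138] 0.008447093640854346 0.0 [327.76088752 223.26600959]
```

View pics/a2.png

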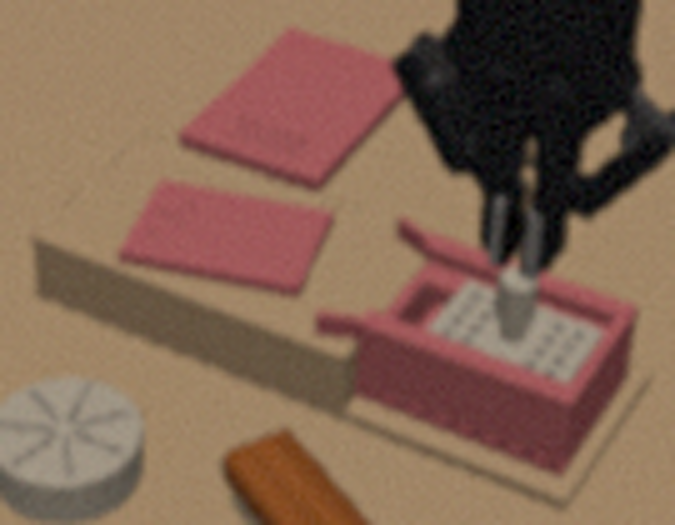

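Run:
```python
from h import *
np.set_printoptions(precision=4,suppress=True)
for z in(.112,.12,.13,.14,.15): print(z,proj('scene',np.array([.577,.117,z])),'vs mid (330.5,195.8)')
for z in(.112,.126,.14): print(z,proj('scene',np.array([.577,.117-.03,z])),proj('scene',np.array([.577,.117+.03,z])))
print('now tips ~ (329,218)')
for z in(.052,.06,.07,.08): print(z,proj('scene',np.array([.574,.1175,z])),plane('scene',(329,218),z))
print(plane('top',(257,205),.2),plane('top',(257,205),.16))
```

```text
0.112 [328.6519 207.7247] vs mid (330.5,195.8)
0.12 [328.9614 204.7952] vs mid (330.5,195.8)
0.13 [329.3531 201.0866] vs mid (330.5,195.8)
0.14 [329.7505 197.3251] vs mid (330.5,195.8)
0.15 [330.1536 193.5094] vs mid (330.5,195.8)
0.112 [316.3938 203.294 ] [341.2643 212.2834]
0.126 [316.8103 198.1755] [341.9428 207.1057]
0.14 [317.235 192.956] [342.6351 201.823 ]
now tips ~ (329,218)
0.052 [327.2224 228.0408] [0.5391 0.1049 0.052 ]
0.06 [327.511  225.3453] [0.5484 0.1087 0.06  ]
0.07 [327.8762 221.9349] [0.56   0.1134 0.07  ]
0.08 [328.2464 218.4778] [0.5716 0.1182 0.08  ]
[0.5821 0.0601 0.2   ] [0.5911 0.0624 0.16  ]
```

The fingertips appear about 29 mm higher, or about 35 mm nearer the base, than the state says. The start pictures show the gripper in both views, so I can triangulate the tips there.

Run:
```python
from h import *
np.set_printoptions(precision=4,suppress=True)
t=cv2.imread('pics/top0.png')[370:420,500:560];s=cv2.imread('pics/scene0.png')[0:60,160:230]
c=np.zeros((600,800,3),np.uint8);c[:300,:360]=cv2.resize(t,None,fx=6,fy=6,interpolation=2);c[:360,370:790]=cv2.resize(s,None,fx=6,fy=6,interpolation=2)
cv2.imwrite('pics/a3.png',np.clip(c[:360]*1.5,0,255).astype(np.uint8))
X=np.array([.1706,-.6006,.2117]);a=np.array([np.sin(.277),-np.cos(.277),0])
for z in(.2117,.1977,.2117-.001,.24):
  for k in(-.0425,.0425):
    Y=X+a*k;Y[2]=z;print(z,k,(proj('top',Y)-[500,370])*6,(proj('scene',Y)-[160,0])*6+[370,0])
```

```text
0.2117 -0.0425 [143.1097 104.9464] [652.3849 346.4127]
0.2117 0.0425 [349.0056  41.9517] [516.9545 332.7472]
0.1977 -0.0425 [121.051   96.6096] [654.8541 371.2343]
0.1977 0.0425 [324.0076  34.5981] [520.2174 357.3331]
0.2107 -0.0425 [141.5119 104.3425] [652.5622 348.1959]
0.2107 0.0425 [347.195   41.4191] [517.1889 334.5133]
0.24 -0.0425 [189.8101 122.5961] [647.2986 295.2836]
0.24 0.0425 [401.9146  57.5157] [510.235  282.1162]
```

View pics/a3.png

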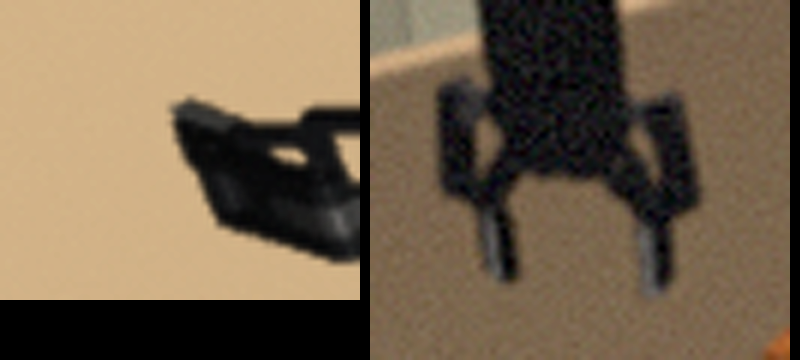

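In both views the true fingertips stand about 29 mm above what the reported TCP implies. I'll open, go lower by that much in steps, and grip.

>>> {"api": "arm_command", "payload": {
  "commands": [
    {"claw":0,"offset":[0,0,0],"spin":0},
    {"claw":0,"offset":[0,0,0],"spin":0},
    {"claw":0,"offset":[0,0,0],"spin":0},
    {"claw":0,"offset":[0,0,-0.01],"spin":0},
    {"claw":0,"offset":[0,0,-0.02],"spin":0},
    {"claw":0,"offset":[0,0,-0.027],"spin":0},
    {"claw":0,"offset":[0,0,-0.027],"spin":0}
  ]
}}

```text
clock: 4.62
tcp_pos: [0.5734, 0.1175, 0.0437]
ee_rot: [1.0, 0.01, -0.001, 0.0]
force: [-0.1, 0.3, 0.6]
finger_gap: 0.0424
gripper_force: 0.0
```

>>> {"api": "arm_command", "payload": {
  "commands": [
    {"claw":-0.3,"offset":[0,0,0],"spin":0},
    {"claw":-0.6,"offset":[0,0,0],"spin":0},
    {"claw":-0.8,"offset":[0,0,0],"spin":0},
    {"claw":-0.8,"offset":[0,0,0],"spin":0}
  ],
  "newtons": 25
}}

```text
clock: 5.12
tcp_pos: [0.5742, 0.1175, 0.0447]
ee_rot: [1.0, 0.01, 0.0, -0.0]
force: [0.5, -1.3, 1.7]
finger_gap: 0.0166
gripper_force: 24.5
```

Gripped: gap 16.6 mm, 24.5 N. Lifting and carrying to the clear floor on the robot side, at about (0.455, 0.09).

>>> {"api": "arm_command", "payload": {
  "commands": [
    {"claw":-0.8,"offset":[0,0,0.015],"spin":0},
    {"claw":-0.8,"offset":[0,0,0.04],"spin":0},
    {"claw":-0.8,"offset":[0,0,0.075],"spin":0},
    {"claw":-0.8,"offset":[0,0,0.075],"spin":0},
    {"claw":-0.8,"offset":[-0.04,-0.01,0.075],"spin":0},
    {"claw":-0.8,"offset":[-0.09,-0.02,0.075],"spin":0},
    {"claw":-0.8,"offset":[-0.149,-0.034,0.075],"spin":0},
    {"claw":-0.8,"offset":[-0.149,-0.034,0.075],"spin":0}
  ]
}}

```text
clock: 6.12
tcp_pos: [0.4488, 0.0884, 0.104]
ee_rot: [1.0, 0.01, -0.004, 0.001]
force: [0.4, 0.5, 0.0]
finger_gap: 0.0165
gripper_force: 24.4
```

Run:
```python
from h import *
t=camera('top');s=camera('scene');cv2.imwrite('pics/t4.png',t);cv2.imwrite('pics/s4.png',s)
c=np.zeros((590,800,3),np.uint8);c[:280,:560]=cv2.resize(t[190:330,160:340],(560,280)) if 0 else cv2.resize(t[190:310,160:400],(560,280));c[285:585,:600]=cv2.resize(s[150:270,220:460],(600,300));cv2.imwrite('pics/a4.png',c)
S=state();print(S['tcp_pos'],S['finger_gap'],S['gripper_force'])
```

```text
[0.45496242 0.09042906 0.10440153] 0.016629100482857793 24.413246512413025
```

View pics/a4.png

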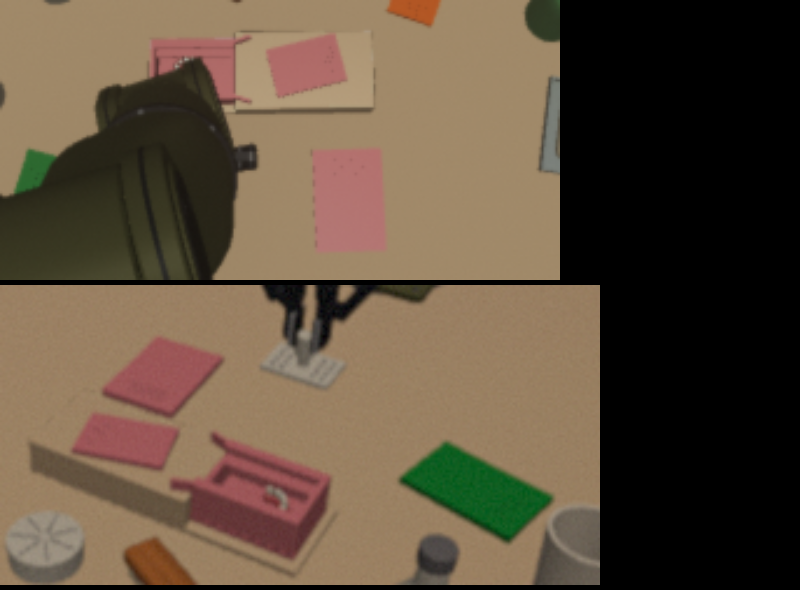

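The cover hangs level in the grip at about (303,365), and the case is empty except for a denture. The floor below is clear. Lowering it.

>>> {"api": "arm_command", "payload": {
  "commands": [
    {"claw":-0.8,"offset":[0,0,-0.05],"spin":0},
    {"claw":-0.8,"offset":[0,0,-0.09],"spin":0},
    {"claw":-0.8,"offset":[0,0,-0.11],"spin":0},
    {"claw":-0.8,"offset":[0,0,-0.117],"spin":0},
    {"claw":-0.8,"offset":[0,0,-0.119],"spin":0},
    {"claw":-0.8,"offset":[0,0,-0.12],"spin":0},
    {"claw":-0.8,"offset":[0,0,-0.12],"spin":0}
  ]
}}

```text
clock: 7.1
tcp_pos: [0.4553, 0.0904, 0.0089]
ee_rot: [1.0, 0.01, 0.001, -0.0]
force: [-0.1, -0.4, -0.7]
finger_gap: 0.0166
gripper_force: 24.4
```

>>> {"api": "arm_command", "payload": {
  "commands": [
    {"claw":-0.8,"offset":[0,0,-0.0015],"spin":0},
    {"claw":-0.8,"offset":[0,0,-0.0015],"spin":0}
  ]
}}

```text
clock: 7.35
tcp_pos: [0.4548, 0.0903, 0.0074]
ee_rot: [1.0, 0.01, 0.0, 0.0]
force: [-0.9, 0.2, 0.0]
finger_gap: 0.0162
gripper_force: 24.4
```

Expected contact is near 0.005, so I'll continue in 1 mm steps.

>>> {"api": "arm_command", "payload": {
  "commands": [
    {"claw":-0.8,"offset":[0,0,-0.001],"spin":0},
    {"claw":-0.8,"offset":[0,0,-0.0015],"spin":0},
    {"claw":-0.8,"offset":[0,0,-0.0015],"spin":0}
  ]
}}

```text
clock: 7.72
tcp_pos: [0.4547, 0.0903, 0.006]
ee_rot: [1.0, 0.01, -0.0, 0.0]
force: [-0.8, -0.1, -0.2]
finger_gap: 0.0168
gripper_force: 24.4
```

>>> {"api": "arm_command", "payload": {
  "commands": [
    {"claw":-0.8,"offset":[0,0,-0.0012],"spin":0},
    {"claw":-0.8,"offset":[0,0,-0.0012],"spin":0}
  ]
}}

```text
clock: 7.98
tcp_pos: [0.4548, 0.0903, 0.0052]
ee_rot: [1.0, 0.01, 0.0, 0.0]
force: [-0.3, 0.6, 2.5]
finger_gap: 0.0168
gripper_force: 24.7
```

Contact at 2.5 N. Releasing and rising.

>>> {"api": "arm_command", "payload": {
  "commands": [
    {"claw":-0.5,"offset":[0,0,0],"spin":0},
    {"claw":0,"offset":[0,0,0],"spin":0},
    {"claw":0,"offset":[0,0,0],"spin":0},
    {"claw":0,"offset":[0,0,0.03],"spin":0},
    {"claw":0,"offset":[0,0,0.08],"spin":0},
    {"claw":0,"offset":[0,0,0.16],"spin":0},
    {"claw":0,"offset":[0,0,0.16],"spin":0}
  ]
}}

```text
clock: 8.85
tcp_pos: [0.4573, 0.0908, 0.1367]
ee_rot: [1.0, 0.009, 0.004, -0.001]
force: [0.1, -0.0, -0.3]
finger_gap: 0.0426
gripper_force: 0.0
```

Run:
```python
from rig import state
s=state();print(s['joint_positions'].round(3),s['tcp_pos'],s['finger_gap'])
```

```text
[-0.279  0.617 -0.026  2.121  0.04   0.396 -1.889] [0.45728851 0.09083567 0.13669988] 0.042564101869709645
```

>>> {"api": "arm_command", "payload": {
  "commands": [
    {"claw":-0.25,"offset":[0.167,-0.2355,0],"spin":1},
    {"claw":-0.25,"offset":[0.167,-0.2355,0],"spin":1},
    {"claw":-0.25,"offset":[0.167,-0.2355,0],"spin":1},
    {"claw":-0.25,"offset":[0.167,-0.2355,0],"spin":1},
    {"claw":-0.25,"offset":[0.167,-0.2355,0],"spin":1},
    {"claw":-0.25,"offset":[0.167,-0.2355,0],"spin":1},
    {"claw":-0.25,"offset":[0.167,-0.2355,0],"spin":1},
    {"claw":-0.25,"offset":[0.167,-0.2355,0],"spin":1},
    {"claw":-0.25,"offset":[0.167,-0.2355,0],"spin":1},
    {"claw":-0.25,"offset":[0.167,-0.2355,-0.05],"spin":1},
    {"claw":-0.25,"offset":[0.167,-0.2355,-0.085],"spin":1},
    {"claw":-0.25,"offset":[0.167,-0.2355,-0.085],"spin":1}
  ]
}}

```text
clock: 10.35
tcp_pos: [0.5857, -0.098, 0.0622]
ee_rot: [0.7, 0.714, -0.002, -0.002]
force: [-0.2, -0.2, 0.6]
finger_gap: 0.0318
gripper_force: 0.0
```

Run:
```python
from h import *
t=camera('top');s=camera('scene');cv2.imwrite('pics/t5.png',t);cv2.imwrite('pics/s5.png',s)
c=np.zeros((590,800,3),np.uint8);c[:280,:560]=cv2.resize(t[190:310,160:400],(560,280));c[285:585,:600]=cv2.resize(s[150:270,180:420],(600,300));cv2.imwrite('pics/a5.png',c)
S=state();print(S['tcp_pos'],S['finger_gap'],S['ee_rot'],S['joint_positions'].round(2))
```

```text
[ 0.58833118 -0.09776964  0.06502969] 0.032132811322124005 [ 7.00176874e-01  7.13969354e-01  7.68075571e-05 -3.17150455e-04] [ 0.36  0.89 -0.48  1.76  0.64  0.66 -0.47]
```

View pics/a5.png

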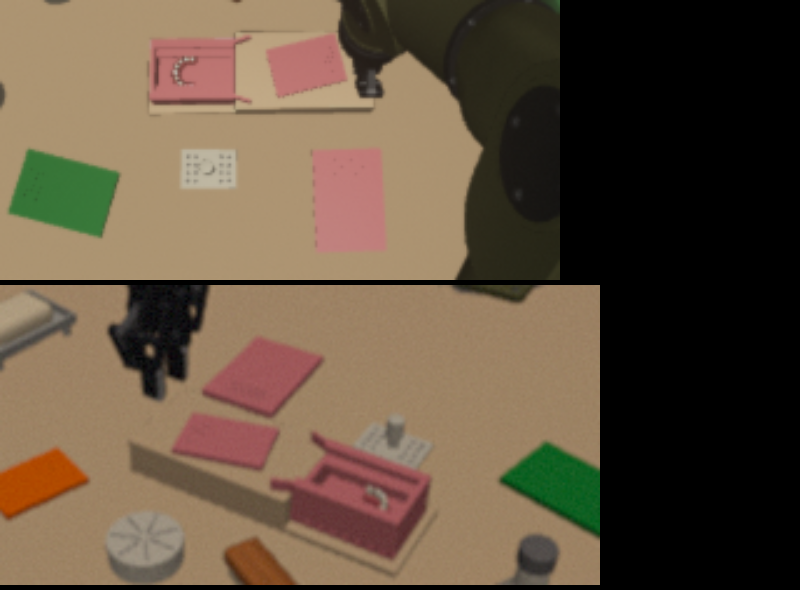

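The cover stands upright on the floor at (208,168). The gripper is behind the lid's ribbed end. I'll touch the step behind the lid to calibrate fingertip height.

>>> {"api": "arm_command", "payload": {
  "commands": [
    {"claw":-0.25,"offset":[0,0,-0.02],"spin":0},
    {"claw":-0.25,"offset":[0,0,-0.0375],"spin":0},
    {"claw":-0.25,"offset":[0,0,-0.042],"spin":0},
    {"claw":-0.25,"offset":[0,0,-0.042],"spin":0}
  ]
}}

```text
clock: 10.95
tcp_pos: [0.5882, -0.098, 0.0311]
ee_rot: [0.7, 0.714, -0.0, -0.0]
force: [0.5, -0.7, 0.7]
finger_gap: 0.0321
gripper_force: 0.0
```

>>> {"api": "arm_command", "payload": {
  "commands": [
    {"claw":-0.25,"offset":[0,0,-0.002],"spin":0},
    {"claw":-0.25,"offset":[0,0,-0.003],"spin":0},
    {"claw":-0.25,"offset":[0,0,-0.003],"spin":0}
  ]
}}

```text
clock: 11.32
tcp_pos: [0.5884, -0.0982, 0.0292]
ee_rot: [0.7, 0.714, 0.0, 0.0]
force: [0.1, -0.1, -0.3]
finger_gap: 0.0321
gripper_force: 0.0
```

>>> {"api": "arm_command", "payload": {
  "commands": [
    {"claw":-0.25,"offset":[0,0,-0.002],"spin":0},
    {"claw":-0.25,"offset":[0,0,-0.003],"spin":0},
    {"claw":-0.25,"offset":[0,0,-0.003],"spin":0}
  ]
}}

```text
clock: 11.7
tcp_pos: [0.5883, -0.0981, 0.0266]
ee_rot: [0.7, 0.714, -0.0, -0.0]
force: [0.3, 0.0, 0.4]
finger_gap: 0.0319
gripper_force: 0.0
```

>>> {"api": "arm_command", "payload": {
  "commands": [
    {"claw":-0.25,"offset":[0,0,-0.001],"spin":0},
    {"claw":-0.25,"offset":[0,0,-0.002],"spin":0},
    {"claw":-0.25,"offset":[0,0,-0.002],"spin":0}
  ]
}}

```text
clock: 12.08
tcp_pos: [0.5883, -0.0981, 0.025]
ee_rot: [0.7, 0.714, -0.0, -0.0]
force: [1.1, 0.8, 0.6]
finger_gap: 0.0316
gripper_force: 0.0
```

>>> {"api": "arm_command", "payload": {
  "commands": [
    {"claw":-0.25,"offset":[0,0,-0.001],"spin":0},
    {"claw":-0.25,"offset":[0,0,-0.001],"spin":0}
  ]
}}

```text
clock: 12.32
tcp_pos: [0.5883, -0.0981, 0.0242]
ee_rot: [0.7, 0.714, 0.0, -0.0]
force: [0.2, 0.7, -0.6]
finger_gap: 0.032
gripper_force: 0.0
```

>>> {"api": "arm_command", "payload": {
  "commands": [
    {"claw":-0.25,"offset":[0,0,-0.001],"spin":0},
    {"claw":-0.25,"offset":[0,0,-0.0015],"spin":0},
    {"claw":-0.25,"offset":[0,0,-0.0015],"spin":0}
  ]
}}

```text
clock: 12.7
tcp_pos: [0.5883, -0.0981, 0.023]
ee_rot: [0.7, 0.714, 0.0, -0.0]
force: [1.8, 0.5, -0.3]
finger_gap: 0.0319
gripper_force: 0.0
```

>>> {"api": "arm_command", "payload": {
  "commands": [
    {"claw":-0.25,"offset":[0,0,-0.0012],"spin":0},
    {"claw":-0.25,"offset":[0,0,-0.0012],"spin":0}
  ]
}}

```text
clock: 12.95
tcp_pos: [0.5883, -0.0981, 0.022]
ee_rot: [0.7, 0.714, -0.0, 0.0]
force: [-0.3, -0.8, -0.2]
finger_gap: 0.0322
gripper_force: 0.0
```

>>> {"api": "arm_command", "payload": {
  "commands": [
    {"claw":-0.25,"offset":[0,0,-0.0012],"spin":0},
    {"claw":-0.25,"offset":[0,0,-0.0012],"spin":0}
  ]
}}

```text
clock: 13.2
tcp_pos: [0.5883, -0.0981, 0.0211]
ee_rot: [0.7, 0.714, -0.0, -0.0]
force: [0.5, -0.4, 0.1]
finger_gap: 0.0319
gripper_force: 0.0
```

>>> {"api": "arm_command", "payload": {
  "commands": [
    {"claw":-0.25,"offset":[0,0,-0.0015],"spin":0},
    {"claw":-0.25,"offset":[0,0,-0.0015],"spin":0}
  ]
}}

```text
clock: 13.45
tcp_pos: [0.5885, -0.0981, 0.0206]
ee_rot: [0.7, 0.714, 0.0, 0.0]
force: [-1.3, 0.1, 6.1]
finger_gap: 0.0317
gripper_force: 2.8
```

>>> {"api": "arm_command", "payload": {
  "commands": [
    {"claw":-0.25,"offset":[0,0,-0.0015],"spin":0},
    {"claw":-0.25,"offset":[0,0,-0.0015],"spin":0}
  ]
}}

```text
clock: 13.7
tcp_pos: [0.5885, -0.0981, 0.0206]
ee_rot: [0.7, 0.714, -0.0, 0.001]
force: [-3.8, 0.1, 13.4]
finger_gap: 0.0317
gripper_force: 7.3
```

>>> {"api": "arm_command", "payload": {
  "commands": [
    {"claw":-0.25,"offset":[0,0,-0.0015],"spin":0},
    {"claw":-0.25,"offset":[0,0,-0.0015],"spin":0}
  ]
}}

```text
clock: 13.95
tcp_pos: [0.5885, -0.0981, 0.0205]
ee_rot: [0.7, 0.714, -0.0, 0.001]
force: [-5.8, -0.6, 23.5]
finger_gap: 0.0321
gripper_force: 11.9
```

Run:
```python
from h import *
np.set_printoptions(precision=4,suppress=True)
for z in(.065,.075,.08,.085,.09):print(z,[proj('scene',np.array([.5883+k,-.098,z])) for k in(-.023,.023)])
s=camera('scene');cv2.imwrite('pics/s6.png',s)
for n,(y0,y1,x0,x1) in(('s5',(165,200,225,265)),('s6',(175,225,225,270))):
    g=cv2.cvtColor(cv2.imread(f'pics/{n}.png'),cv2.COLOR_BGR2GRAY)[y0:y1,x0:x1]
    ok,_,st,_=cv2.connectedComponentsWithStats((g<75).astype(np.uint8));print(n,[(y0+np.where(g[:,i]<75)[0].max() if (g[:,i]<75).any() else 0) for i in range(0,x1-x0)])
for z in(.033,.04,.045):print(z,[proj('scene',np.array([.5883+k,-.098,z])) for k in(-.023,.023)])
print(state()['tcp_pos'])
```

```text
0.065 [array([251.269 , 192.1129]), array([240.3449, 201.4368])]
0.075 [array([251.1308, 188.8146]), array([240.1328, 198.0902])]
0.08 [array([251.061 , 187.1501]), array([240.0256, 196.4009])]
0.085 [array([250.9909, 185.4754]), array([239.9178, 194.7007])]
0.09 [array([250.9202, 183.7902]), array([239.8094, 192.9897])]
s5 [np.int64(172), np.int64(174), np.int64(177), np.int64(178), np.int64(181), np.int64(182), np.int64(182), np.int64(182), np.int64(183), np.int64(183), np.int64(183), np.int64(185), np.int64(192), np.int64(193), np.int64(194), np.int64(194), np.int64(194), np.int64(195), np.int64(195), np.int64(194), np.int64(192), np.int64(185), np.int64(186), np.int64(186), np.int64(186), np.int64(187), np.int64(187), np.int64(187), np.int64(187), np.int64(184), np.int64(173), np.int64(169), np.int64(168), np.int64(168), np.int64(167), np.int64(165), 0, 0, 0, np.int64(194)]
s6 [np.int64(187), np.int64(188), np.int64(190), np.int64(192), np.int64(194), np.int64(196), np.int64(197), np.int64(198), np.int64(198), np.int64(198), np.int64(199), np.int64(199), np.int64(202), np.int64(207), np.int64(208), np.int64(208), np.int64(209), np.int64(209), np.int64(209), np.int64(209), np.int64(208), np.int64(199), np.int64(200), np.int64(200), np.int64(201), np.int64(201), np.int64(201), np.int64(202), np.int64(202), np.int64(201), np.int64(188), np.int64(187), np.int64(183), np.int64(183), np.int64(183), np.int64(180), np.int64(175), 0, 0, 0, np.int64(194), 0, 0, np.int64(195), 0]
0.033 [array([251.7002, 202.4014]), array([241.0063, 211.8673])]
0.04 [array([251.6073, 200.1847]), array([240.8639, 209.6211])]
0.045 [array([251.5404, 198.5899]), array([240.7614, 208.0046])]
[ 0.5885 -0.0981  0.0205]
```

The step is touched at TCP z 0.0206. Raising the tips about 2 mm, then pushing slowly to square the lid.

>>> {"api": "arm_command", "payload": {
  "commands": [
    {"claw":-0.25,"offset":[0,0,0.006],"spin":0},
    {"claw":-0.25,"offset":[0,0,0.006],"spin":0},
    {"claw":-0.25,"offset":[0,0.005,0.006],"spin":0},
    {"claw":-0.25,"offset":[0,0.01,0.006],"spin":0},
    {"claw":-0.25,"offset":[0,0.014,0.006],"spin":0},
    {"claw":-0.25,"offset":[0,0.018,0.006],"spin":0},
    {"claw":-0.25,"offset":[0,0.022,0.006],"spin":0},
    {"claw":-0.25,"offset":[0,0.026,0.006],"spin":0},
    {"claw":-0.25,"offset":[0,0.03,0.006],"spin":0},
    {"claw":-0.25,"offset":[0,0.034,0.006],"spin":0},
    {"claw":-0.25,"offset":[0,0.038,0.006],"spin":0},
    {"claw":-0.25,"offset":[0,0.038,0.006],"spin":0}
  ]
}}

```text
clock: 15.5
tcp_pos: [0.5884, -0.0671, 0.0224]
ee_rot: [0.7, 0.714, 0.0, -0.0]
force: [0.5, -0.4, 0.5]
finger_gap: 0.032
gripper_force: 0.0
```

```bash
cat > lid.py <<'E'
from h import *
import sys
np.set_printoptions(precision=1,suppress=True)
Z=float(sys.argv[1]) if len(sys.argv)>1 else .046
n='scene'
im=camera(n);cv2.imwrite(f'pics/{n}_{state()["clock"]:.2f}.png',im)
_,cs=rose(im)
for c in cs:
    w=np.array([plane(n,p,Z) for p in c]);m=w[:,:2].mean(0)
    if .5<m[0]<.65:
        r=cv2.minAreaRect((w[:,:2]*1000).astype(np.float32));print(n,np.round(r[0],1),np.round(r[1],1),round(r[2],1));print(cv2.boxPoints(r))
print(state()['tcp_pos']*1000,state()['force'])
E
python3 lid.py
```

```text
scene [590.4  58.5] [117.3 231.8] 0.8
[[530.1 173.5]
 [533.5 -58.2]
 [650.8 -56.5]
 [647.4 175.2]]
[588.4 -67.5  22.4] [-0.4 -1.4 -0.1]
```

```bash
cat > ext.py <<'E'
from h import *
np.set_printoptions(precision=1,suppress=True)
Z=.046
for n in('top','scene'):
    im=camera(n);cv2.imwrite(f'pics/{n}_{state()["clock"]:.2f}.png',im)
    m,_=rose(im);v,u=np.nonzero(m);c=_C[n] if 0 else get_calibration(n)
    R=np.array(c['R']);o=-R.T@c['t'];d=np.c_[((u+.5)/4-.5-c['cx'])/c['fx'],((v+.5)/4-.5-c['cy'])/c['fy'],np.ones(len(u))]@R
    w=1000*(o[:2]+d[:,:2]*((Z-o[2])/d[:,2])[:,None])
    w=w[(w[:,0]>530)&(w[:,0]<625)&(w[:,1]<60)&(w[:,1]>-110)]
    print(n,'y: xmin xmax');print([(y,*[round(float(q),1) for q in(lambda a:(a.min(),a.max()))(w[abs(w[:,1]-y)<1.5,0])]) for y in range(-60,60,8) if (abs(w[:,1]-y)<1.5).sum()>5])
    print('x: ymin ymax(<35)');print([(x,*[round(float(q),1) for q in(lambda a:(a.min(),a.max()))(w[abs(w[:,0]-x)<1.5,1])]) for x in range(540,620,8) if (abs(w[:,0]-x)<1.5).sum()>5])
E
python3 ext.py
```

```text
top y: xmin xmax
[(-52, 564.9, 582.8), (-44, 562.6, 589.4), (-36, 561.8, 605.8), (-28, 561.0, 618.5), (-20, 560.1, 617.7), (-12, 559.3, 616.8), (-4, 558.5, 616.0), (4, 557.6, 614.4), (12, 556.1, 614.3), (20, 555.3, 613.4), (28, 555.2, 611.8), (36, 577.3, 611.0)]
x: ymin ymax(<35)
[(540, 58.1, 59.6), (556, 8.3, 32.3), (564, -50.7, 32.4), (572, -53.6, 33.3), (580, -53.6, 34.9), (588, -44.8, 35.7), (596, -39.7, 36.6), (604, -36.7, 38.2), (612, -34.5, 59.7)]
scene y: xmin xmax
[(-60, 530.1, 531.4), (-52, 530.0, 581.3), (-44, 530.0, 625.0), (-36, 530.2, 624.9), (-28, 530.1, 624.7), (-20, 530.0, 625.0), (-12, 563.0, 624.9), (-4, 561.5, 623.9), (4, 561.0, 623.7), (12, 559.7, 623.0), (20, 559.2, 620.8), (28, 557.5, 620.2), (36, 564.1, 619.7), (44, 533.5, 621.1), (52, 534.6, 619.6)]
x: ymin ymax(<35)
[(540, 42.0, 59.9), (564, -35.1, 35.3), (572, -55.5, 36.6), (580, -51.0, 37.2), (588, -50.2, 38.0), (596, -49.4, 39.6), (604, -48.2, 59.8), (612, -47.4, 59.9)]
```

The lid is now about 5° askew and about 11 mm off-centre toward +x. I'll straddle it with open fingers, without lifting, and nudge it onto the axis.

>>> {"api": "arm_command", "payload": {
  "commands": [
    {"claw":-0.25,"offset":[0,-0.008,0],"spin":0},
    {"claw":0.3,"offset":[0,-0.008,0.03],"spin":0},
    {"claw":1,"offset":[0,-0.008,0.05],"spin":0},
    {"claw":1,"offset":[0,0.03,0.05],"spin":0},
    {"claw":1,"offset":[0,0.069,0.05],"spin":0},
    {"claw":1,"offset":[0,0.069,0.05],"spin":0},
    {"claw":1,"offset":[0,0.069,0.05],"spin":0},
    {"claw":1,"offset":[0,0.069,0.02],"spin":0},
    {"claw":1,"offset":[0,0.069,0.005],"spin":0},
    {"claw":1,"offset":[0,0.069,-0.007],"spin":0},
    {"claw":1,"offset":[0,0.069,-0.007],"spin":0}
  ]
}}

```text
clock: 17.02
tcp_pos: [0.588, -0.0129, 0.0162]
ee_rot: [0.7, 0.714, -0.0, -0.0]
force: [-0.8, 0.3, 0.3]
finger_gap: 0.0854
gripper_force: 0.0
```

>>> {"api": "arm_command", "payload": {
  "commands": [
    {"claw":1,"offset":[0,0,-0.002],"spin":0},
    {"claw":0.7,"offset":[0,0,-0.002],"spin":0},
    {"claw":0.7,"offset":[0,0,-0.001],"spin":0},
    {"claw":0.7,"offset":[-0.004,0,-0.001],"spin":0},
    {"claw":0.7,"offset":[-0.008,0,-0.001],"spin":0},
    {"claw":0.7,"offset":[-0.012,0,-0.001],"spin":0},
    {"claw":0.7,"offset":[-0.0148,0,0],"spin":0},
    {"claw":0.6,"offset":[-0.0148,0,0],"spin":0},
    {"claw":0.5,"offset":[-0.0148,0,0.0005],"spin":0},
    {"claw":0.49,"offset":[-0.0148,0,0.0005],"spin":0}
  ],
  "newtons": 20
}}

```text
clock: 18.27
tcp_pos: [0.5767, -0.0124, 0.0172]
ee_rot: [0.7, 0.714, 0.0, 0.0]
force: [0.8, -0.1, 0.9]
finger_gap: 0.0634
gripper_force: 0.1
```

```bash
python3 ext.py
```

```text
top y: xmin xmax
[(-44, 547.9, 573.8), (-36, 547.0, 568.5), (-28, 547.7, 552.1), (4, 546.6, 564.3), (12, 546.5, 569.4), (20, 546.4, 578.2), (28, 545.6, 601.3), (36, 546.2, 602.7)]
x: ymin ymax(<35)
[(540, 57.4, 59.6), (548, -47.8, 37.2), (556, -47.8, 37.4), (564, -47.8, 37.5), (572, -47.0, 37.7), (580, 22.4, 37.8), (588, 25.5, 37.9), (596, 27.8, 38.1), (604, 30.8, 37.4), (612, 49.4, 59.7)]
scene y: xmin xmax
[(-60, 530.1, 532.3), (-52, 530.0, 531.6), (-44, 548.1, 613.4), (-36, 530.2, 612.6), (-28, 551.1, 613.3), (-20, 544.4, 581.9), (-12, 544.8, 593.8), (-4, 543.8, 607.6), (4, 549.7, 612.5), (12, 550.3, 612.0), (20, 550.8, 611.0), (28, 549.4, 611.9), (36, 550.2, 612.8), (44, 532.6, 621.9), (52, 534.6, 619.7)]
x: ymin ymax(<35)
[(540, 41.5, 59.9), (548, -47.7, 59.6), (556, -49.6, 40.4), (564, -44.1, 40.3), (572, -26.6, 40.0), (580, -20.8, 40.7), (588, -15.1, 40.9), (596, -48.9, 40.6), (604, -47.6, 59.8), (612, -45.9, 59.9)]
```

The lid is now square to within 1° and centred, spanning y -49 to +39 mm. I'll go back behind it and push it home with the spread fingers, which should also stop on the lip ends.

>>> {"api": "arm_command", "payload": {
  "commands": [
    {"claw":0.7,"offset":[0,0,0],"spin":0},
    {"claw":0.8,"offset":[0,0,0],"spin":0},
    {"claw":0.8,"offset":[0,0,0.03],"spin":0},
    {"claw":0.3,"offset":[0,0,0.055],"spin":0},
    {"claw":-0.25,"offset":[0.001,-0.035,0.055],"spin":0},
    {"claw":-0.25,"offset":[0.001,-0.072,0.055],"spin":0},
    {"claw":-0.25,"offset":[0.001,-0.072,0.055],"spin":0},
    {"claw":-0.25,"offset":[0.001,-0.072,0.055],"spin":0},
    {"claw":-0.25,"offset":[0.001,-0.072,0.03],"spin":0},
    {"claw":-0.25,"offset":[0.001,-0.072,0.012],"spin":0},
    {"claw":-0.25,"offset":[0.001,-0.072,0.0066],"spin":0},
    {"claw":-0.25,"offset":[0.001,-0.072,0.0066],"spin":0}
  ]
}}

```text
clock: 19.88
tcp_pos: [0.5773, -0.0695, 0.0223]
ee_rot: [0.7, 0.714, -0.0, -0.0]
force: [-0.4, 0.3, 0.1]
finger_gap: 0.032
gripper_force: 0.0
```

>>> {"api": "arm_command", "payload": {
  "commands": [
    {"claw":-0.25,"offset":[0,0.007,0],"spin":0},
    {"claw":-0.25,"offset":[0,0.014,0],"spin":0},
    {"claw":-0.25,"offset":[0,0.02,0],"spin":0},
    {"claw":-0.25,"offset":[-0.0005,0.025,0],"spin":0},
    {"claw":-0.25,"offset":[-0.0005,0.03,0],"spin":0},
    {"claw":-0.25,"offset":[-0.0006,0.035,0],"spin":0},
    {"claw":-0.25,"offset":[-0.0007,0.04,0],"spin":0},
    {"claw":-0.25,"offset":[-0.0008,0.045,0],"spin":0},
    {"claw":-0.25,"offset":[-0.0009,0.05,0],"spin":0},
    {"claw":-0.25,"offset":[-0.001,0.05,0],"spin":0}
  ]
}}

```text
clock: 21.12
tcp_pos: [0.5766, -0.0293, 0.0224]
ee_rot: [0.7, 0.714, 0.0, -0.0]
force: [-0.0, -0.2, 0.0]
finger_gap: 0.0319
gripper_force: 0.0
```

```bash
python3 ext.py
```

```text
top y: xmin xmax
[(-12, 547.5, 566.7), (-4, 546.7, 572.5), (4, 546.6, 585.8), (12, 546.5, 603.7), (20, 546.4, 602.9), (28, 546.3, 602.8), (36, 546.2, 602.7), (44, 546.2, 602.6), (52, 546.1, 612.3)]
x: ymin ymax(<35)
[(540, 55.9, 59.6), (548, -15.1, 59.8), (556, -16.5, 59.9), (564, -12.8, 59.4), (572, -4.7, 59.6), (580, 2.0, 59.7), (588, 5.7, 59.9), (596, 8.7, 59.3), (604, 10.3, 59.5), (612, 48.6, 59.7)]
scene y: xmin xmax
[(-28, 530.1, 531.1), (-20, 530.0, 561.0), (-12, 549.8, 611.9), (-4, 550.4, 611.5), (4, 549.7, 611.8), (12, 549.2, 612.0), (20, 550.4, 611.8), (28, 549.7, 611.9), (36, 548.9, 612.8), (44, 532.6, 621.7), (52, 535.1, 619.6)]
x: ymin ymax(<35)
[(540, 41.5, 59.9), (548, 1.2, 60.0), (556, -20.0, 59.7), (564, -17.3, 59.8), (572, -15.8, 59.9), (580, -14.7, 60.0), (588, -14.6, 59.7), (596, -14.6, 59.7), (604, -14.5, 59.8), (612, -12.5, 59.9)]
```

The lid is square and already entering the mouth with no resistance. Continuing.

>>> {"api": "arm_command", "payload": {
  "commands": [
    {"claw":-0.25,"offset":[0,0.007,0],"spin":0},
    {"claw":-0.25,"offset":[-0.0003,0.014,0],"spin":0},
    {"claw":-0.25,"offset":[-0.0004,0.021,0],"spin":0},
    {"claw":-0.25,"offset":[-0.0006,0.028,0],"spin":0},
    {"claw":-0.25,"offset":[-0.0007,0.035,0],"spin":0},
    {"claw":-0.25,"offset":[-0.0008,0.042,0],"spin":0},
    {"claw":-0.25,"offset":[-0.001,0.049,0],"spin":0},
    {"claw":-0.25,"offset":[-0.001,0.055,0],"spin":0},
    {"claw":-0.25,"offset":[-0.0012,0.061,0],"spin":0},
    {"claw":-0.25,"offset":[-0.0013,0.067,0],"spin":0},
    {"claw":-0.25,"offset":[-0.0014,0.073,0],"spin":0},
    {"claw":-0.25,"offset":[-0.0014,0.073,0],"spin":0}
  ]
}}

```text
clock: 22.72
tcp_pos: [0.5754, 0.0291, 0.0225]
ee_rot: [0.7, 0.714, 0.0, -0.0]
force: [0.1, -0.8, -0.1]
finger_gap: 0.0318
gripper_force: 0.0
```

>>> {"api": "arm_command", "payload": {
  "commands": [
    {"claw":-0.25,"offset":[0,0.004,0],"spin":0},
    {"claw":-0.25,"offset":[0,0.008,0],"spin":0},
    {"claw":-0.25,"offset":[-0.0002,0.012,0],"spin":0},
    {"claw":-0.25,"offset":[-0.0003,0.015,0],"spin":0},
    {"claw":-0.25,"offset":[-0.0003,0.015,0],"spin":0}
  ]
}}

```text
clock: 23.35
tcp_pos: [0.5752, 0.0407, 0.0224]
ee_rot: [0.7, 0.714, 0.0, -0.0]
force: [0.4, -0.8, -0.3]
finger_gap: 0.0322
gripper_force: 0.0
```

```bash
python3 ext.py
```

```text
top y: xmin xmax
[]
x: ymin ymax(<35)
[(540, 56.7, 59.6), (548, 53.9, 59.8), (556, 57.0, 59.9)]
scene y: xmin xmax
[(-52, 530.0, 531.3), (-36, 530.2, 531.8), (44, 533.5, 621.4), (52, 534.8, 619.7)]
x: ymin ymax(<35)
[(540, 44.1, 59.9), (548, 52.7, 60.0), (556, 51.3, 59.7), (564, 53.0, 59.8), (572, 55.0, 59.9), (580, 55.1, 60.0), (588, 55.7, 59.7), (596, 52.2, 59.7), (604, 53.2, 59.8), (612, 39.6, 59.9)]
```

>>> {"api": "arm_command", "payload": {
  "commands": [
    {"claw":-0.25,"offset":[0,0.00125,0],"spin":0},
    {"claw":-0.25,"offset":[0,0.0025,0],"spin":0},
    {"claw":-0.25,"offset":[0,0.00375,0],"spin":0},
    {"claw":-0.25,"offset":[0,0.00375,0],"spin":0}
  ]
}}

```text
clock: 23.95
tcp_pos: [0.5752, 0.0435, 0.0224]
ee_rot: [0.7, 0.714, 0.0, -0.0]
force: [0.2, 0.1, -0.0]
finger_gap: 0.0316
gripper_force: 0.0
```

>>> {"api": "arm_command", "payload": {
  "commands": [
    {"claw":-0.25,"offset":[0,0.00125,0],"spin":0},
    {"claw":-0.25,"offset":[0,0.00125,0],"spin":0}
  ]
}}

```text
clock: 24.2
tcp_pos: [0.5752, 0.0445, 0.0224]
ee_rot: [0.7, 0.714, 0.0, 0.0]
force: [-0.4, 0.1, 0.3]
finger_gap: 0.0323
gripper_force: 0.0
```

>>> {"api": "arm_command", "payload": {
  "commands": [
    {"claw":-0.25,"offset":[0,0.00125,0],"spin":0},
    {"claw":-0.25,"offset":[0,0.00125,0],"spin":0}
  ]
}}

```text
clock: 24.45
tcp_pos: [0.5752, 0.0455, 0.0224]
ee_rot: [0.7, 0.714, 0.0, -0.0]
force: [-0.3, -0.1, 0.4]
finger_gap: 0.0323
gripper_force: 0.0
```

>>> {"api": "arm_command", "payload": {
  "commands": [
    {"claw":-0.25,"offset":[0,0.00125,0],"spin":0},
    {"claw":-0.25,"offset":[0,0.00125,0],"spin":0}
  ]
}}

```text
clock: 24.7
tcp_pos: [0.5752, 0.0465, 0.0224]
ee_rot: [0.7, 0.714, 0.0, 0.0]
force: [-0.1, -0.1, 0.7]
finger_gap: 0.0321
gripper_force: 0.0
```

>>> {"api": "arm_command", "payload": {
  "commands": [
    {"claw":-0.25,"offset":[0,0.00125,0],"spin":0},
    {"claw":-0.25,"offset":[0,0.00125,0],"spin":0}
  ]
}}

```text
clock: 24.95
tcp_pos: [0.5752, 0.0475, 0.0224]
ee_rot: [0.7, 0.714, 0.0, -0.0]
force: [-0.0, -0.1, -0.2]
finger_gap: 0.0322
gripper_force: 0.0
```

Run:
```python
from h import *
s=camera('scene');cv2.imwrite('pics/s9.png',s)
c=cv2.resize(s[190:265,270:365],None,fx=8,fy=8,interpolation=2);cv2.imwrite('pics/a9.png',c)
```

```text
(no output)
```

No stop felt yet, and I'm near the estimated mouth plane. Backing off for an unobstructed measurement.

>>> {"api": "arm_command", "payload": {
  "commands": [
    {"claw":-0.25,"offset":[0,-0.01,0],"spin":0},
    {"claw":-0.25,"offset":[0,-0.03,0.01],"spin":0},
    {"claw":-0.25,"offset":[0,-0.06,0.06],"spin":0},
    {"claw":-0.25,"offset":[0,-0.12,0.12],"spin":0},
    {"claw":-0.25,"offset":[0,-0.18,0.12],"spin":0},
    {"claw":-0.25,"offset":[0,-0.25,0.12],"spin":0},
    {"claw":-0.25,"offset":[0,-0.25,0.12],"spin":0}
  ]
}}

```text
clock: 25.88
tcp_pos: [0.5732, -0.1624, 0.1183]
ee_rot: [0.705, 0.71, -0.003, 0.002]
force: [0.4, 0.9, -0.2]
finger_gap: 0.0318
gripper_force: 0.0
```

Run:
```python
from h import *
t=np.mean([camera('top').astype(float) for _ in range(6)],0).astype(np.uint8);s=np.mean([camera('scene').astype(float) for _ in range(6)],0).astype(np.uint8)
cv2.imwrite('pics/t10.png',t);cv2.imwrite('pics/s10.png',s)
c=np.zeros((600,800,3),np.uint8)
c[:290,:580]=cv2.resize(t[205:234,220:278],None,fx=10,fy=10,interpolation=2);c[295:595,:760]=cv2.resize(s[205:255,280:375] if 0 else s[205:255,255:350+0][:, :95],None,fx=8,fy=6,interpolation=2)
cv2.imwrite('pics/a10.png',c);print(state()['tcp_pos'],state()['clock'])
```

```text
[ 0.57523098 -0.15224651  0.11842902] 26.475
```

View pics/a10.png

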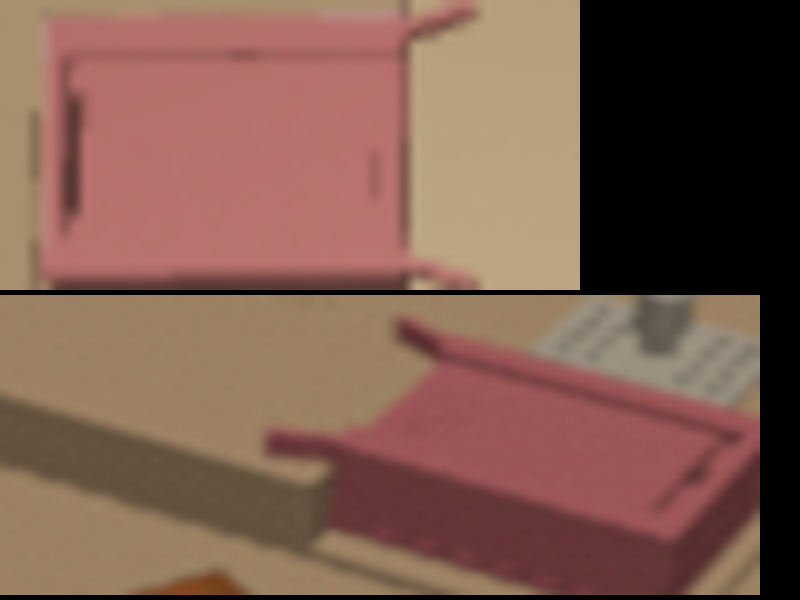

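The lid lies in the grooves, with its trailing edge near (404,190) in the top crop, close to the step edge line. I'll quantify it with intensity profiles against projected positions.

Run:
```python
from h import *
np.set_printoptions(precision=1,suppress=True,linewidth=200)
t=cv2.imread('pics/t10.png').astype(int)
for r in((213,217),(219,223),(224,228)):
    p=t[r[0]:r[1],222:268].mean(0);print(r);print(np.c_[np.arange(222,268),p][:, [0,1,3]].T)
p=t[198:203,255:268].mean(0);print('above case step edge',p[:,2]); p=t[230:233,255:268].mean(0);print(p[:,2])
u=np.array([-.0192,.9998]);M=np.array([.575,.059])
for x,z in((0,.04),(0,.0455),(0,.0525),(6,.0455),(90,.0455),(99,.0525),(99,.0455),(99,.0395),(105,.0525)):
    P=M+u*x/1000;print(x,z,proj('top',np.array([*P,z])),proj('scene',np.array([*P,z])))
# scene profile along stand axis through lid middle, z .046
s=cv2.imread('pics/s10.png').astype(np.float32)
xs=np.arange(-14,16,1.);R=[]
for y in(-18,-9,0,9,18):
    uv=np.array([proj('scene',np.array([*(M+u*x/1000+np.array([-u[1],u[0]])*y/1000),.046])) for x in xs],np.float32)
    v=cv2.remap(s,uv[:,:1],uv[:,1:],1)[:,0];R.append(v[:,1]-v[:,2]*.7)
print(xs);print(np.array(R))
```

```text
(213, 217)
[[222.  223.  224.  225.  226.  227.  228.  229.  230.  231.  232.  233.  234.  235.  236.  237.  238.  239.  240.  241.  242.  243.  244.  245.  246.  247.  248.  249.  250.  251.  252.  253.
  254.  255.  256.  257.  258.  259.  260.  261.  262.  263.  264.  265.  266.  267. ]
 [109.5 105.8 113.8 104.8  76.5  72.2  94.2 106.5 108.  107.8 108.  108.  108.2 108.2 108.2 108.5 108.5 108.5 108.8 109.  108.8 109.  109.  109.  109.  109.  109.  109.  109.2 109.2 109.2 109.2
  109.2 109.2 109.5 109.5 109.5 106.5  90.2 123.8 126.8 126.5 126.2 126.  126.2 126.2]
 [167.  162.2 179.8 175.8 132.8 125.5 160.5 179.2 181.2 181.2 181.5 181.8 181.5 181.5 182.  182.  181.8 182.  181.8 182.2 182.  182.  182.2 182.  182.2 182.8 182.2 182.5 182.8 182.8 182.5 183.
  182.8 182.8 183.  183.  182.8 178.5 149.2 181.2 184.2 184.2 184.5 184.2 184.2 184.2]]
(219, 223)
[[222.  223.  224.  225.  226.  227.  228.  229.  230.  231.  232.  233.  234.  235.  236.  237.  238.  239.  240.  241.  242.  243.  244.  245.  246.  247.  248.  249.  250.  251.  252.  253.
  254.  255.  256.  257.  258.  259.  260. 
[... 2344 characters left out ...]
 20.9  21.1  21.2  21.3  21.4  21.3  18.8  15.6  10.8   4.5  -3.  -10.5 -17.8 -23.2 -23.9 -24.2 -23.8 -23.1 -22.2 -22.  -22.1 -22.1 -22.4 -22.7 -22.9]
 [ 21.6  21.2  20.6  20.4  20.8  21.1  21.2  21.2  21.4  21.5  21.3  19.8  16.4  12.5   5.4  -1.8  -9.7 -16.1 -21.6 -23.7 -24.1 -24.3 -23.8 -23.3 -23.2 -23.2 -23.2 -23.2 -23.3 -23.3]
 [ 20.8  20.9  20.8  20.5  20.4  20.3  20.5  20.9  21.3  21.4  21.1  20.2  16.4  11.7   6.   -2.4 -10.6 -16.9 -21.3 -24.4 -24.4 -24.1 -23.7 -23.4 -23.2 -23.3 -23.5 -23.7 -23.4 -23.2]
 [ 20.4  20.6  20.6  20.6  20.7  21.3  21.8  21.7  21.4  21.1  20.6  19.8  16.8  10.2   3.4  -4.6 -12.  -19.  -22.5 -24.4 -25.3 -24.7 -24.  -23.6 -23.4 -23.1 -23.4 -23.6 -23.6 -23.5]]
```

```bash
python3 - <<'E'
from h import *
np.set_printoptions(precision=0,suppress=True,linewidth=250)
a=cv2.imread('pics/t5.png').astype(int)[...,2];b=cv2.imread('pics/t10.png').astype(int)[...,2]
for r in(212,214,217,220,223,226,228):
    print(r);print(a[r,222:234],a[r,254:264]);print(b[r,222:234],b[r,254:264])
# initial scene ribs: rib darkness positions on lid, first picture of squared lid
E
ls pics | grep -E 'top_|scene_'
```

```text
212
[173 174 184 179 144 178 185 185 186 186 186 186] [187 187 187 187 187 183 153 186 189 189]
[168 170 179 175 140 173 180 181 180 181 181 181] [182 182 182 182 182 178 148 181 184 184]
214
[173 174 185 181 138 139 162 166 168 167 168 166] [168 168 169 169 172 182 153 186 189 189]
[168 170 180 176 134 136 160 179 182 181 181 182] [183 183 183 183 183 178 149 181 184 184]
217
[168 142 183 181 132  97 158 184 186 187 187 182] [188 188 188 188 189 183 153 186 190 189]
[164 138 178 176 128  94 154 179 182 182 182 182] [183 183 183 183 183 179 149 182 185 185]
220
[168 142 183 181 132 103 180 187 187 187 183 159] [189 189 189 188 189 184 154 187 190 191]
[164 138 179 177 127  99 175 182 182 182 182 182] [184 184 182 166 181 177 131 180 185 185]
223
[170 161 185 180 112 100 180 188 188 187 187 175] [190 190 189 190 189 185 154 187 191 191]
[166 156 180 175 109  97 175 183 183 183 183 183] [185 185 181 163 182 178 131 181 187 186]
226
[171 164 185 182 136 139 183 188 188 188 188 188] [190 189 190 190 190 186 154 187 191 191]
[166 159 181 177 132 136 178 183 184 184 184 183] [185 185 185 185 185 179 132 181 187 186]
228
[170 162 186 185 167 185 188 188 189 189 189 189] [190 190 190 191 191 185 155 188 192 192]
[166 158 181 181 162 180 183 184 184 184 184 184] [185 185 186 186 186 181 149 183 187 187]
scene_15.55.png
scene_15.65.png
scene_18.38.png
scene_21.23.png
scene_23.45.png
top_15.60.png
top_18.32.png
top_21.18.png
top_23.40.png
```

```bash
cat > edge.py <<'E'
from h import *
np.set_printoptions(precision=2,suppress=True,linewidth=200)
u=np.array([-.0192,.9998]);v=np.array([-u[1],u[0]]);M=np.array([.575,.059])
def run(tag):
    for n,f in(('top',f'pics/t{tag}.png'),('scene',f'pics/s{tag}.png')):
        s=cv2.imread(f).astype(np.float32);xs=np.arange(-12,12,.25)
        for nm,z,ys in(('lid',.046,np.arange(-22,23,2.)),('lip-',.0525,np.arange(-31.5,-27,.5)),('lip+',.0525,np.arange(28,32,.5)),('step edge far -',.04,np.arange(-48,-42,1.)),('',.04,np.arange(43,48,1.))):
            o=[]
            for y in ys:
                uv=np.array([proj(n,np.array([*(M+(u*x+v*y)/1000),z])) for x in xs],np.float32)
                q=cv2.remap(s,uv[:,:1],uv[:,1:],cv2.INTER_CUBIC)[:,0];g=q[:,1]/q[:,2]
                a,b=np.median(g[:16]),np.median(g[-16:]);h=(a+b)/2;k=np.where((g[:-1]-h)*(g[1:]-h)<=0)[0]
                o.append(xs[k[0]] if len(k) and abs(a-b)>.03 else np.nan)
            print(n,nm,np.array(o),'med',np.nanmedian(o))
run('10')
E
python3 edge.py 2>/dev/null
```

```text
top lid [-0.75 -0.75 -0.75 -0.75 -0.75 -0.75 -0.75 -0.75 -0.75 -0.75 -0.75 -0.5  -0.5  -0.5  -0.5  -0.5  -0.5  -0.5  -0.5  -0.5  -0.5  -0.5  -0.5 ] med -0.5
top lip- [-4.   -3.   -2.5  -2.   -1.5  -1.25 -1.   -1.   -0.75] med -1.5
top lip+ [-1.25 -1.25 -1.25 -1.25 -1.25 -1.25 -1.5  -1.5 ] med -1.25
top step edge far - [  nan   nan   nan   nan -9.75 -9.  ] med -9.375
top  [-0.25 -0.75 -1.     nan   nan] med -0.75
scene lid [-2.5   0.25  0.75  0.75  0.5   0.25  0.75  0.75  0.5   0.75  0.5   1.    0.75  1.    1.    1.    0.75  0.75  0.5   0.5   0.5   0.25  0.25] med 0.75
scene lip- [-0.25  0.    0.    0.25  0.5   1.    1.75  3.    3.5 ] med 0.5
scene lip+ [  nan   nan   nan -6.75 -7.25 -7.5  -7.75   nan] med -7.375
scene step edge far - [3.75 3.5  3.25 3.   2.5  2.25] med 3.125
scene  [nan nan nan nan nan] med nan
```

Lid edge against lip ends differs by about 0.5 mm in both views, so it's flush. The cover is upright on the floor and the arm is clear. Handing in.

```bash
python3 -c "
from rig import *
print(finish_job())"
```

```text
the job is handed in; nothing more can be done
None
```

I handed the job in: the white cover stands upright on the floor beside the stand, and the rose lid is in the case's grooves with its trailing edge flush to about 0.5 mm in both camera views. I centred the lid on the step with the open fingers, without lifting it.

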